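# Put the tray away under the wire shelf

### The job

Put the tray away under the low wire shelf. Stand the oil and vinegar bottles upright on top of the shelf, setting them down gently, and slide the tray along the counter, without lifting it and with the cup and the ramekin still standing on it, until it is wholly under the shelf and sticks out neither in front nor behind. Keep the hand, the cup and the ramekin from striking the shelf, do not shove the shelf, and leave everything else where it stands.

Things in the scene. Friction and masses are not known exactly. Their poses are not given: they have to be found in the camera images.
- shelf: low wire shelf, loose on the counter, 1.1 kg, 190 mm deep (x) by 270 wide (y); top 8 mm thick, underside 114 and upper face 122 mm up, carries things. A wire frame 8 mm thick at each side (y = -131, +131; legs at x = -80, +80); front and back open. Origin at counter level under the middle; x from the front (facing the tray) to the back, y left as seen from the front, z up
- shelf_front (a point): middle of the shelf top's front edge, at the underside (114 mm up), x = -95 mm in the shelf's frame; the opening below is 254 mm wide between the side frames. Bowl and canister stand on the back half of the top, the front half is free. Fixed appliances stand only along the sides and the far edge of the counter
- tray: wooden tray lying loose on the counter in front of the shelf: 150 mm (x) by 200 mm (y), outer height 30 mm, floor 8 mm and walls 8 mm thick, about 0.35 to 0.7 kg empty; origin at the centre of its underside, x towards the shelf within about 0.4 rad, y across, z up. On its floor stand the oil bottle, the cup and the ramekin
- tray_near_left (a point): corner of the tray farthest from the shelf, x = -75, y = +100 mm, at its underside
- tray_near_right (a point): corner of the tray farthest from the shelf, x = -75, y = -100 mm, at its underside
- tray_far_left (a point): corner of the tray nearest the shelf, x = +75, y = +100 mm, at its underside
- tray_far_right (a point): corner of the tray nearest the shelf, x = +75, y = -100 mm, at its underside
- oil: amber oil bottle with a black cap, standing on the tray, 0.26 to 0.38 kg: body 56 mm across up to 118 mm, sloping shoulder to 143 mm, neck 22 mm across from 143 to 174 mm, cap 26 mm across up to its top at 190 mm; too tall to pass under the shelf. Origin at the centre of its base, z up
- vinegar: green vinegar bottle with a red cap, the same size and shape as the oil bottle, standing on the counter between the tray and the shelf. Origin at the centre of its base, z up
- cup: white ceramic cup without a handle, on the tray: 56 mm across the rim, 45 mm across the foot, 92 mm tall, so 100 mm above the counter on the tray. Origin at the centre of its base, z up
- ramekin: small blue ceramic ramekin on the tray: 56 mm across, 50 mm tall. Origin at the centre of its base, z up
- bowl: white bowl on the shelf, 80 mm across, 42 mm tall; stays there. Origin at the centre of its base
- canister: steel canister with a wooden lid on the shelf, 62 mm across, 84 mm tall to the lid and 98 mm to the top of its knob; stays there. Origin at the centre of its base
- mill: dark wooden pepper mill on the counter, 52 mm across, 150 mm tall; a bystander. Origin at the centre of its base
- mug: green mug on the counter, 80 mm across, 90 mm tall, handle reaching 77 mm from the axis along its y; a bystander. Origin at the centre of its base
- butter_dish: white covered butter dish, 150 mm (x) by 90 mm (y), 71 mm tall, on the counter beside the shelf; a bystander. Origin at the centre of its base
- sponge_dish: dish 110 mm (x) by 75 mm (y) with a yellow and green sponge, 42 mm tall, on the counter behind the shelf; a bystander. Origin at the centre of its base
- spice_jar: amber spice jar with a black lid, 44 mm across, 85 mm tall, on the counter beside the mouth of the shelf; a bystander. Origin at the centre of its base

How it is judged:
At the end, for the whole second after the job is handed in: Bottles upright, at rest on the shelf top, base centres 10 mm inside its edges; tray flat, all corners under the top (none over 6 mm out in front or behind); cup and ramekin upright on the tray floor; shelf upright, within 15 mm of its start (x of oil in the frame of shelf between -0.085 and 0.085 m and y of oil in the frame of shelf between -0.125 and 0.125 m and z of oil in the frame of shelf between 0.117 and 0.128 m and angle between each of oil, vinegar, cup, ramekin's own z axis and vertical below 0.1 rad and linear speed of each of oil, vinegar below 0.03 m/s and x of vinegar in the frame of shelf between -0.085 and 0.085 m and y of vinegar in the frame of shelf between -0.125 and 0.125 m and z of vinegar in the frame of shelf between 0.117 and 0.128 m and x of tray_near_left in the frame of shelf between -0.101 and 0.101 m and y of tray_near_left in the frame of shelf between -0.132 and 0.132 m and x of tray_near_right in the frame of shelf between -0.101 and 0.101 m and y of tray_near_right in the frame of shelf between -0.132 and 0.132 m and x of tray_far_left in the frame of shelf between -0.101 and 0.101 m and y of tray_far_left in the frame of shelf between -0.132 and 0.132 m and x of tray_far_right in the frame of shelf between -0.101 and 0.101 m and y of tray_far_right in the frame of shelf between -0.132 and 0.132 m and height (world z) of tray below 0.005 m and angle between each of tray, shelf's own z axis and vertical below 0.05 rad and linear speed of tray below 0.02 m/s and x of cup in the frame of tray between -0.067 and 0.067 m and y of cup in the frame of tray between -0.092 and 0.092 m and z of cup in the frame of tray between 0.003 and 0.014 m and x of ramekin in the frame of tray between -0.067 and 0.067 m and y of ramekin in the frame of tray between -0.092 and 0.092 m and z of ramekin in the frame of tray between 0.003 and 0.014 m and distance of each of shelf, shelf_front from where it was at the start of the episode below 0.015 m); the robot touches nothing.
It fails at once if the shelf is shoved over 15 mm, or struck by the arm or gripper (over 4 N), the cup or the ramekin (over 1 N) (distance of any of shelf, shelf_front from where it was at the start of the episode above 0.015 m or contact force between any of the arm, the fingers and shelf above 4 N or contact force between any of cup, ramekin and shelf above 1 N).
It fails at once if the tray is lifted or tilted off the counter instead of slid (over 15 mm or 0.12 rad) (height (world z) of tray above 0.015 m or angle between tray's own z axis and vertical above 0.12 rad).
It fails at once if a bottle, the cup or the ramekin is tipped over (over 0.5 rad) (angle between any of oil, vinegar, cup, ramekin's own z axis and vertical above 0.5 rad).
It fails at once if a bottle is dropped onto the shelf (over 0.3 m/s while out of the fingers) ((linear speed of oil above 0.3 m/s and contact force between the fingers and oil below 0.5 N and x of oil in the frame of shelf between -0.12 and 0.12 m and y of oil in the frame of shelf between -0.16 and 0.16 m) or (linear speed of vinegar above 0.3 m/s and contact force between the fingers and vinegar below 0.5 N and x of vinegar in the frame of shelf between -0.12 and 0.12 m and y of vinegar in the frame of shelf between -0.16 and 0.16 m)).
It fails at once if a bystander is shifted more than 30 mm or tipped (distance of any of bowl, canister, mill, mug, butter_dish, sponge_dish, spice_jar from where it was at the start of the episode above 0.03 m or angle between any of bowl, canister, mill, mug, butter_dish, sponge_dish, spice_jar's own z axis and vertical above 0.4 rad).
It also fails if it takes over 69 s, if anything falls off the work surface, if the arm or the gripper's body presses on something with over 40 N, if the wrist force passes 120 N, or if a joint passes its speed limit or range.

### The arm

A 6-joint arm with a two-finger parallel gripper is mounted at the origin on the work surface. World frame = base frame: x ahead of the robot, y to its left, z up, the work surface at z = 0. Lengths are in m, angles in rad, forces in N, time in s.
With the tool pointing down it reaches from about 0.375 to 0.925 m from the base axis. Payload 5.7 kg.
Tool frame: the origin (TCP) lies midway between the tips of the shut fingers; the grasp point (between the pads) lies 19 mm behind it (manip.pinch_z is the distance from the TCP to the grasp point, in m); z points along the fingers, y is the line along which they close (so a half turn about z gives the same grasp; the last joint's range is limited). The gripper opens to 85 mm and grips with 20 to 120 N. Pads are 22 mm wide; open, the fingers measure 114 mm over their backs; the gripper's body (76 mm by 85 mm) begins 54 mm behind the grasp point. The pads swing forward as they close: fully open they stand 13 mm farther back than shut.
Start: joints at [-1.431, 0.359, 1.51, -0, 1.272, -0.115], TCP at [0.151, -0.581, 0.231] pointing down, gripper open.
Joint ranges: [-2.97, 2.97], [-1.01, 2.36], [0.21, 2.38], [-0.96, 4.11], [0.2, 2.71], [-2.98, 2.98]. Speed limits (rad/s): [2.39, 2.39, 3.14, 3.14, 3.14, 3.14].

### API

Orientations are given as a unit quaternion [x, y, z, w].
In Python, from bench import manip gives the robot as it stands.
- The arm moves only by the shell command python3 inch.py 'ROWS' [FORCE]. ROWS is a JSON list of rows, 1 to 5 of them, each written [[dx, dy, dz], [rx, ry, rz], opening]: dx, dy, dz in m, then a rotation vector rx, ry, rz in rad, then the finger opening in m; each row shifts and turns the commanded pose from where the row before left it, along the tool's axes as they then stand; what a row does not reach is not made up. A row lasts 1/8 s, in which the tool goes at most 0.0625 m and 0.188 rad, less where a joint would pass 70% of its speed; a pose out of reach is approached as far as the arm can. The fingers move at their own pace and stop on an object; FORCE is the grip in N (left out, the last holds). Time passes only in rows, so rows that do not move let the fingers close. It prints the time, the measured TCP pose, the force, the opening and the grip force at its end. Input that does not fit is refused with a message, and nothing moves.
- manip.observe(): the state, without advancing time (a new reading comes with each control period).
- manip.read_camera(name): name is "scene" or "top"; returns the picture (400x640x3 uint8, red, green, blue); there is no depth.
- manip.camera_info(name): a dict with "camera_matrix" (3x3 intrinsics, pixels), "T" (4x4, takes a point from camera to world coordinates). Camera axes: x right, y up, looking along -z (the intrinsics and any distortion apply to the point x, -y, -z); pixel columns grow to the right and rows downward; lengths in m; the calibration is good to about 2 mm. A picture is of the moment at which its call begins. camera_info takes no time and is no camera call.
- manip.finish_job(): hands the job in; it is judged then, once.
The state is a dict: "time_s": time; "joint_positions": joint angles; "joint_vel": joint speeds; "joint_torque": joint torques, N m; "tool_pos": TCP position; "tcp_rot": TCP orientation; "ft_force": force on the tool from outside, world axes, zero at the start; "wrist_torque": the same for the moment, N m; "opening": finger opening in m; "gripper_force": force on a finger pad.
Only numpy, scipy, OpenCV 4.12 (cv2) and the standard library are available. Lean on these libraries where they do the work, as an engineer would, in place of code of your own. Each camera call takes 0.05 s, during which the arm holds its last target. There are 200 camera calls.

## Working session

There is one attempt and no reset: what is moved stays moved. The work goes in short steps, Python scripts to look and compute and a shell command to move; the robot and the scene stay as the last step left them, time stands still between calls to the robot, and variables do not carry over. Pictures are saved under pics/ and viewed, at most 10 in all, crops included, and the job is handed in when it is done.

```bash
ls; mkdir -p pics
python3 - <<'E'
from bench import manip
import cv2
for n in("scene","top"):
    cv2.imwrite(f"pics/{n}0.png",cv2.resize(manip.read_camera(n)[:,:,::-1],(800,500),interpolation=cv2.INTER_CUBIC))
    i=manip.camera_info(n);print(n,{k:(v.round(4).tolist() if hasattr(v,'round') else v) for k,v in i.items()})
print(manip.observe()); print(manip.pinch_z)
E
```

```text
bench.py
inch.py
pics
scene {'camera_matrix': [[437.4051, 0.0, 322.3597], [0.0, 437.4051, 182.9703], [0.0, 0.0, 1.0]], 'T': [[0.148, -0.6893, 0.7092, 1.212], [0.989, 0.0973, -0.1118, 0.0519], [0.008, 0.7179, 0.6961, 0.7472], [0.0, 0.0, 0.0, 1.0]]}
top {'camera_matrix': [[503.2157, 0.0, 324.0432], [0.0, 503.2157, 204.9917], [0.0, 0.0, 1.0]], 'T': [[-0.0093, 0.9927, -0.1205, 0.4046], [-0.9998, -0.0071, 0.0182, 0.1559], [0.0172, 0.1207, 0.9925, 1.4105], [0.0, 0.0, 0.0, 1.0]]}
{'time_s': 0.1, 'joint_positions': array([-1.43110198e+00,  3.59424413e-01,  1.51132642e+00,  2.89389146e-05,
        1.27254844e+00, -1.15130257e-01]), 'joint_vel': array([-6.91588071e-05, -2.01822190e-03, -2.66318302e-03, -1.40845850e-04,
       -9.17196074e-05, -1.55143784e-03]), 'joint_torque': array([ 6.43231506e-04, -5.28651989e+01, -2.79350603e+01, -3.35999230e-04,
        5.06401891e-03, -2.71595056e-06]), 'tool_pos': array([ 0.15114233, -0.58000164,  0.23054193]), 'tcp_rot': array([ 9.91894208e-01,  1.27063573e-01,  3.34585761e-06, -8.53416222e-04]), 'ft_force': array([-0.19236521,  0.03796564,  0.61667594]), 'wrist_torque': array([-0.00771128, -0.00098549,  0.04707786]), 'gripper_force': 0.0, 'opening': 0.08540104069626801}
0.0187
```
View pics/top0.png

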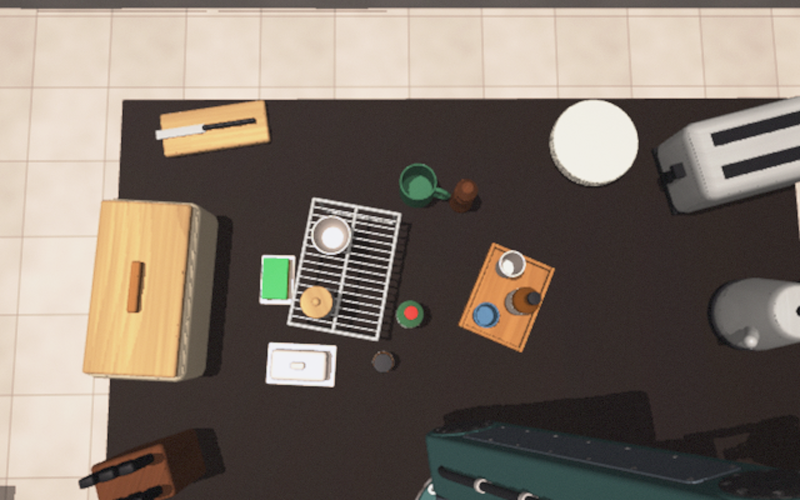

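View pics/scene0.png

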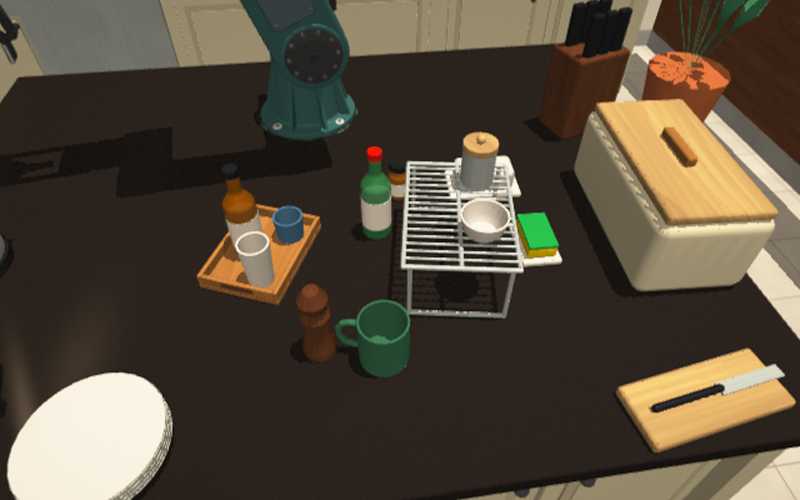

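The top view shows the shelf (about 345,270), vinegar (410,314), spice jar (383,361), mug and mill (420,185 / 463,195), and the tray (507,297) with oil, cup and ramekin. I'll enlarge that area.

Create h.py:
```python
import numpy as np,cv2
from bench import manip
from scipy.spatial.transform import Rotation as R
def px2w(n,u,v,z):
    i=manip.camera_info(n);K=np.array(i["camera_matrix"]);T=np.array(i["T"])
    d=np.linalg.inv(K)@[u,v,1];d=T[:3,:3]@[d[0],-d[1],-d[2]];o=T[:3,3]
    return o+d*(z-o[2])/d[2]
def w2px(n,p):
    i=manip.camera_info(n);K=np.array(i["camera_matrix"]);T=np.array(i["T"])
    c=T[:3,:3].T@(np.array(p)-T[:3,3]);q=K@[c[0],-c[1],-c[2]];return q[:2]/q[2]
def crop(n,u0,v0,w,h,s,f):
    im=manip.read_camera(n)[v0:v0+h,u0:u0+w,::-1]
    cv2.imwrite(f,cv2.resize(im,None,fx=s,fy=s,interpolation=cv2.INTER_CUBIC))
```

```bash
python3 -c "
from h import *
crop('top',200,140,256,180,3,'pics/c1.png')"
```

```text
(no output)
```

View pics/c1.png

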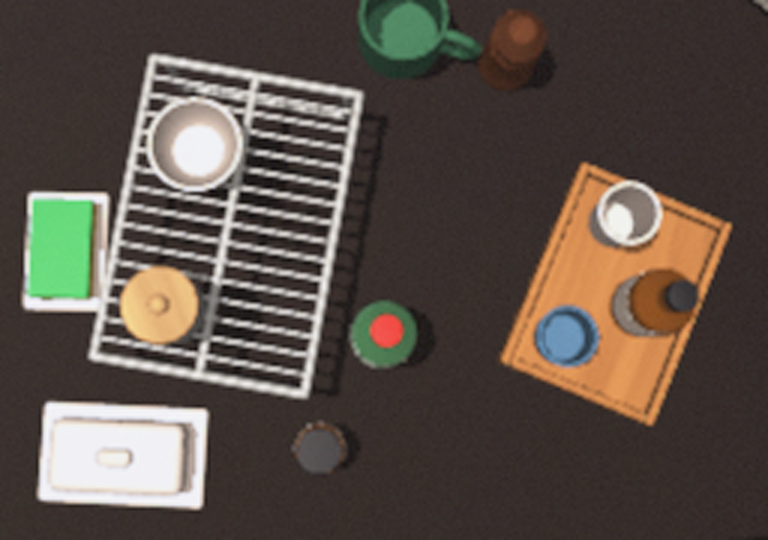

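Crop readings: shelf-top corners (152,55), (363,93), (308,397), (90,358). Tray rim corners (583,163), (732,226), (654,426), (501,362). Caps: red (387,331), black (682,296). Cup rim (630,215), ramekin rim (567,336), jar (320,447).

```bash
cat > m.py <<'E'
from h import *
def P(u,v,z): return px2w('top',200+(u+.5)/3-.5,140+(v+.5)/3-.5,z)
s=[P(*c,.122) for c in((152,55),(363,93),(308,397),(90,358))]
t=[P(*c,.03) for c in((583,163),(732,226),(654,426),(501,362))]
for q,n in((s,'shelf'),(t,'tray')):
    q=np.array(q);print(n,'c',q.mean(0).round(4),'sides',[round(float(np.linalg.norm(q[i]-q[i-3])),4) for i in range(4)])
    x=(q[0]+q[3]-q[1]-q[2]); y=(q[0]+q[1]-q[2]-q[3]); print(' yaw x',np.arctan2(x[1],x[0]),'yaw from y',np.arctan2(-y[0],y[1]));print(q.round(3).tolist())
for n,c in dict(vin=(387,331,.19),oil=(682,296,.198),cup=(630,215,.1),ram=(567,336,.058),jar=(320,447,.085),mill=(522,35,.15),mug=(405,25,.09),bowl=(194,144,.164),can=(158,304,.22)).items(): 
    p=P(*c);print(n,p.round(4), 'scene px of point',(w2px('scene',p)*1.25).round(0))
for n,q in(('shelf',s),('tray',t)): print(n,[ (w2px('scene',p)*1.25).round(0).tolist() for p in q])
E
python3 m.py
```

```text
shelf c [0.5379 0.2563 0.122 ] sides [0.186, 0.2653, 0.1874, 0.2657]
 yaw x 1.3848364332007983 yaw from y -1.7580618364423173
[[0.686, 0.323, 0.122], [0.651, 0.14, 0.122], [0.39, 0.189, 0.122], [0.425, 0.373, 0.122]]
tray c [ 0.4807 -0.0928  0.03  ] sides [0.1488, 0.1978, 0.15, 0.1991]
 yaw x 1.1625114295394052 yaw from y -1.9792518361301743
[[0.602, -0.064, 0.03], [0.542, -0.2, 0.03], [0.36, -0.122, 0.03], [0.419, 0.016, 0.03]]
vin [0.4431 0.1234 0.19  ] scene px of point [375. 149.]
oil [ 0.4689 -0.1144  0.198 ] scene px of point [232. 166.]
cup [ 0.5454 -0.093   0.1   ] scene px of point [254. 240.]
ram [ 0.4414 -0.0412  0.058 ] scene px of point [289. 214.]
jar [0.3468 0.1797 0.085 ] scene px of point [399. 162.]
mill [0.6952 0.0044 0.15  ] scene px of point [313. 283.]
mug [0.7187 0.1018 0.09  ] scene px of point [383. 314.]
bowl [0.6007 0.282  0.164 ] scene px of point [487. 213.]
can [0.4649 0.3039 0.22  ] scene px of point [482. 133.]
shelf [[524.0, 268.0], [403.0, 263.0], [408.0, 159.0], [507.0, 162.0]]
tray [[278.0, 291.0], [198.0, 273.0], [250.0, 201.0], [321.0, 214.0]]
```

Positions agree with the scene view and the given sizes. The tool will be aligned with the shelf (tool x = shelf x, yaw 1.384). First I'll turn and rise.

```bash
python3 inch.py '[[[0, 0, -0.01], [0, 0, -0.188], 0.085], [[0, 0, -0.01], [0, 0, -0.188], 0.085], [[0, 0, -0.01], [0, 0, -0.188], 0.085], [[0, 0, -0.01], [0, 0, -0.188], 0.085], [[0, 0, -0.01], [0, 0, -0.188], 0.085]]' 60
python3 inch.py '[[[0, 0, 0], [0, 0, -0.188], 0.085], [[0, 0, 0], [0, 0, 0], 0.085]]'
cat > d.py <<'E'
# usage: d.py x y z yaw [ry tilt] -> tool-frame shift from commanded/measured pose to target
from h import *
import sys
a=list(map(float,sys.argv[1:]))
o=manip.observe();r=R.from_quat(o["tcp_rot"])
print('tcp',o["tool_pos"].round(4),'t',o["time_s"],'q',o["joint_positions"].round(2),'F',o["ft_force"].round(1),'open',round(o["opening"],4))
print('shift',r.inv().apply(np.array(a[:3])-o["tool_pos"]).round(4))
g=R.from_euler('z',a[3])*R.from_euler('x',np.pi)*R.from_euler('y',a[4] if len(a)>4 else 0)
print('rotvec',(r.inv()*g).as_rotvec().round(4))
E
python3 d.py .443 .1235 .25 1.384
```

```text
time_s: 0.78
tool_pos: [0.1512, -0.5803, 0.2812]
tcp_rot: [0.826, 0.564, 0.0, -0.0]
ft_force: [-0.3, 0.1, -0.0]
opening: 0.0855
gripper_force: 0.0
time_s: 1.02
tool_pos: [0.1512, -0.5804, 0.2811]
tcp_rot: [0.772, 0.636, 0.0, -0.0]
ft_force: [-0.4, -1.0, 0.4]
opening: 0.085
gripper_force: 0.0
tcp [ 0.1512 -0.5804  0.2811] t 1.025 q [-1.43  0.32  1.44  0.    1.38 -1.24] F [-0.4 -1.   0.4] open 0.085
shift [0.7467 0.1516 0.0314]
rotvec [-0.0002 -0.0005 -0.0059]
```

```bash
python3 inch.py '[[[0.03, 0.05, 0], [0, 0, 0], 0.085], [[0.03, 0.05, 0], [0, 0, 0], 0.085], [[0.03, 0.05, 0], [0, 0, 0], 0.085], [[0.03, 0.05, 0], [0, 0, 0], 0.085], [[0.03, 0.05, 0], [0, 0, 0], 0.085]]'
python3 inch.py '[[[0.058, -0.01, 0], [0, 0, 0], 0.085], [[0.058, -0.01, 0], [0, 0, 0], 0.085], [[0.058, -0.01, 0], [0, 0, 0], 0.085], [[0.058, -0.01, 0], [0, 0, 0], 0.085], [[0.058, -0.01, 0], [0, 0, 0], 0.085]]'
python3 inch.py '[[[0.058, -0.01, 0], [0, 0, 0], 0.085], [[0.058, -0.01, 0], [0, 0, 0], 0.085], [[0.058, -0.01, 0], [0, 0, 0], 0.085], [[0.058, -0.01, 0], [0, 0, 0], 0.085], [[0, 0, 0], [0, 0, 0], 0.085]]'
python3 d.py .443 .1235 .141 1.384
```

```text
time_s: 1.65
tool_pos: [0.4267, -0.4798, 0.2809]
tcp_rot: [0.773, 0.635, -0.0, -0.0]
ft_force: [0.5, -1.2, -0.2]
opening: 0.0848
gripper_force: 0.0
time_s: 2.28
tool_pos: [0.4307, -0.1846, 0.2811]
tcp_rot: [0.773, 0.634, 0.0, -0.0]
ft_force: [0.7, 0.5, 0.4]
opening: 0.0848
gripper_force: 0.0
time_s: 2.9
tool_pos: [0.4351, 0.0525, 0.2811]
tcp_rot: [0.771, 0.637, 0.0, -0.001]
ft_force: [-0.7, -0.5, -0.6]
opening: 0.0851
gripper_force: 0.0
tcp [0.4351 0.0525 0.2811] t 2.9 q [-0.04  0.07  1.76  0.    1.31  0.15] F [-0.7 -0.5 -0.6] open 0.0851
shift [ 0.071  -0.0054  0.1402]
rotvec [-0.0009 -0.0012 -0.002 ]
```

```bash
python3 inch.py '[[[0.036, -0.003, 0], [0, 0, 0], 0.085], [[0.035, -0.0024, 0], [0, 0, 0], 0.085], [[0, 0, 0.045], [0, 0, 0], 0.085], [[0, 0, 0.045], [0, 0, 0], 0.085], [[0, 0, 0.048], [0, 0, 0], 0.085]]'
python3 inch.py '[[[0, 0, 0], [0, 0, 0], 0.085]]'; python3 d.py .443 .1235 .143 1.384
python3 -c "
from h import *
crop('scene',230,90,130,120,5,'pics/g1.png')"
```

```text
time_s: 3.52
tool_pos: [0.4447, 0.1185, 0.1423]
tcp_rot: [0.773, 0.635, 0.0, 0.001]
ft_force: [-0.2, 1.0, -0.3]
opening: 0.0852
gripper_force: 0.0
time_s: 3.65
tool_pos: [0.441, 0.1181, 0.1406]
tcp_rot: [0.772, 0.635, -0.004, -0.002]
ft_force: [-0.1, 0.2, -0.0]
opening: 0.085
gripper_force: 0.0
tcp [0.441  0.1181 0.1406] t 3.65 q [ 0.11  0.27  1.91 -0.    0.96  0.31] F [-0.1  0.2 -0. ] open 0.085
shift [ 0.0057  0.0009 -0.0024]
rotvec [-0.0077  0.0027 -0.0077]
```

View pics/g1.png

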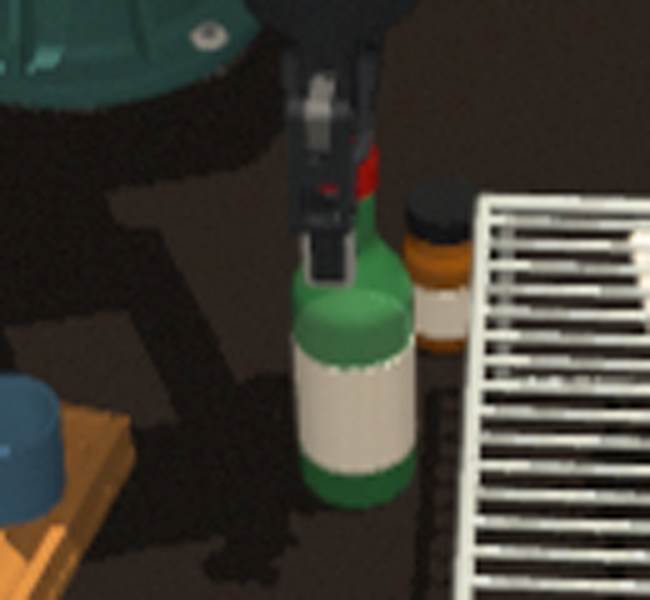

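The near finger shows at (327,250) in the crop and the red cap at (365,170). I'll check that offset against projection.

```bash
python3 -c "
from h import *
o=manip.observe();print(o['tool_pos'],o['time_s'])
r=R.from_quat(o['tcp_rot'])
f=lambda p:((w2px('scene',p)-[230,90])*5).round(0)
print('near tip',f(o['tool_pos']+r.apply([0,.046,-.013])),'cap',f([.4431,.1234,.19]),'neck',f([.4431,.1234,.16]),'base',f([.4431,.1234,0]),f([.4431+.028,.1234,0]))
"
python3 inch.py '[[[0.0056, 0.0009, -0.0024], [0, 0, 0], 0.085], [[0, 0, 0], [0, 0, 0], 0.085]]'; python3 d.py .443 .1235 .143 1.384
```

```text
[0.44301307 0.11848282 0.14261409] 3.7
near tip [333. 278.] cap [351. 146.] neck [353. 202.] base [362. 464.] [369. 504.]
time_s: 3.95
tool_pos: [0.4481, 0.1253, 0.1479]
tcp_rot: [0.771, 0.636, 0.002, 0.001]
ft_force: [0.7, 0.4, 0.3]
opening: 0.0848
gripper_force: 0.0
tcp [0.4481 0.1253 0.1479] t 3.95 q [0.12 0.27 1.9  0.   0.97 0.32] F [0.7 0.4 0.3] open 0.0848
shift [-0.0027 -0.0047  0.0048]
rotvec [ 0.0044 -0.0016 -0.0046]
```

```bash
cat >> h.py <<'E'
def avg(k=6):
    p=[]
    for _ in range(k): manip.read_camera('top'); p.append(manip.observe()['tool_pos'])
    return np.mean(p,0),np.std(p,0)
E
sed -i 's/^o=manip.observe();r=/P,S=avg();print("std",S.round(4));o=manip.observe();o["tool_pos"]=P;r=/' d.py
python3 d.py .443 .1235 .143 1.384
```

```text
std [0.0005 0.0001 0.0005]
tcp [0.4467 0.125  0.1468] t 4.25 q [0.12 0.27 1.9  0.   0.97 0.31] F [-0.1  0.4  0.1] open 0.0851
shift [-0.0022 -0.0034  0.0038]
rotvec [ 0.0006 -0.0003 -0.0042]
```

```bash
python3 inch.py '[[[-0.002, -0.0034, 0.004], [0, 0, 0], 0.085], [[0, 0, 0], [0, 0, 0], 0.085], [[0, 0, 0], [0, 0, 0], 0.015], [[0, 0, 0], [0, 0, 0], 0.015], [[0, 0, 0], [0, 0, 0], 0.015]]' 60
python3 inch.py '[[[0, 0, 0], [0, 0, 0], 0.015], [[0, 0, 0], [0, 0, 0], 0.015], [[0, 0, 0], [0, 0, 0], 0.015]]'
python3 d.py .4651 .2212 .40 1.384
```

```text
time_s: 4.88
tool_pos: [0.4424, 0.1236, 0.1418]
tcp_rot: [0.771, 0.636, 0.0, 0.0]
ft_force: [0.7, 0.0, 0.3]
opening: 0.0317
gripper_force: 0.6
time_s: 5.25
tool_pos: [0.4428, 0.1236, 0.1419]
tcp_rot: [0.771, 0.636, 0.0, 0.0]
ft_force: [1.5, -1.2, 0.1]
opening: 0.0237
gripper_force: 58.1
std [0. 0. 0.]
tcp [0.4427 0.1236 0.1419] t 5.55 q [0.12 0.27 1.91 0.   0.96 0.31] F [ 2.1 -0.4  1.6] open 0.0238
shift [ 0.1002  0.0037 -0.2581]
rotvec [ 0.0007 -0.0003 -0.0042]
```

```bash
python3 inch.py '[[[0, 0, -0.015], [0, 0, 0], 0.015], [[0, 0, -0.035], [0, 0, 0], 0.015], [[0, 0, -0.045], [0, 0, 0], 0.015], [[0, 0, -0.045], [0, 0, 0], 0.015], [[0, 0, -0.02], [0, 0, 0], 0.015]]'
python3 inch.py '[[[0.015, 0, 0], [0, 0, 0], 0.015], [[0.03, 0.002, 0], [0, 0, 0], 0.015], [[0.03, 0.002, 0], [0, 0, 0], 0.015], [[0.018, 0, 0], [0, 0, 0], 0.015], [[0.007, 0, 0], [0, 0, 0], 0.015]]'
python3 inch.py '[[[0, 0, 0], [0, 0, 0], 0.015], [[0, 0, 0], [0, 0, 0], 0.015]]'
python3 d.py .4651 .2212 .2639 1.384
```

```text
time_s: 6.18
tool_pos: [0.4421, 0.1237, 0.3035]
tcp_rot: [0.771, 0.636, 0.0, 0.0]
ft_force: [-0.3, -0.1, -3.3]
opening: 0.0237
gripper_force: 58.5
time_s: 6.8
tool_pos: [0.4643, 0.2219, 0.3003]
tcp_rot: [0.771, 0.637, -0.001, -0.001]
ft_force: [-0.1, -0.8, -3.0]
opening: 0.0237
gripper_force: 58.9
time_s: 7.05
tool_pos: [0.4649, 0.2202, 0.3015]
tcp_rot: [0.771, 0.636, -0.0, 0.0]
ft_force: [0.0, 0.1, -3.4]
opening: 0.0236
gripper_force: 58.9
std [0.0001 0.0001 0.0001]
tcp [0.4651 0.2204 0.3018] t 7.35 q [0.31 0.17 1.59 0.   1.38 0.5 ] F [ 0.3  0.9 -3.3] open 0.0237
shift [ 0.0008 -0.0002  0.0379]
rotvec [ 0.0003 -0.0002 -0.0048]
```

```bash
python3 inch.py '[[[0, 0, 0.012], [0, 0, 0], 0.015], [[0, 0, 0.012], [0, 0, 0], 0.015], [[0, 0, 0.008], [0, 0, 0], 0.015], [[0, 0, 0.003], [0, 0, 0], 0.015], [[0, 0, 0], [0, 0, 0], 0.015]]'
python3 inch.py '[[[0, 0, 0.001], [0, 0, 0], 0.015], [[0, 0, 0.001], [0, 0, 0], 0.015], [[0, 0, 0], [0, 0, 0], 0.015]]'
python3 inch.py '[[[0, 0, 0.001], [0, 0, 0], 0.015], [[0, 0, 0], [0, 0, 0], 0.015]]'
```

```text
time_s: 7.98
tool_pos: [0.4651, 0.221, 0.2665]
tcp_rot: [0.771, 0.636, -0.0, -0.0]
ft_force: [0.1, 0.7, -3.0]
opening: 0.0235
gripper_force: 59.0
time_s: 8.35
tool_pos: [0.4652, 0.221, 0.2649]
tcp_rot: [0.771, 0.636, 0.0, -0.0]
ft_force: [1.2, -0.4, -3.3]
opening: 0.0239
gripper_force: 59.0
time_s: 8.6
tool_pos: [0.4653, 0.221, 0.2639]
tcp_rot: [0.771, 0.636, 0.0, 0.0]
ft_force: [-0.2, -0.1, -2.8]
opening: 0.0235
gripper_force: 59.0
```

```bash
python3 inch.py '[[[0, 0, 0.001], [0, 0, 0], 0.015], [[0, 0, 0], [0, 0, 0], 0.015], [[0, 0, 0], [0, 0, 0], 0.015]]'
python3 d.py .4651 .2212 .2629 1.384
```

```text
time_s: 8.98
tool_pos: [0.4659, 0.2211, 0.2638]
tcp_rot: [0.771, 0.636, 0.001, 0.0]
ft_force: [-1.0, -0.8, 5.8]
opening: 0.0235
gripper_force: 59.0
std [0. 0. 0.]
tcp [0.4659 0.2211 0.2638] t 9.275 q [ 0.31  0.21  1.65 -0.    1.29  0.5 ] F [-1.2 -0.9  5.2] open 0.0239
shift [-0.     -0.0008  0.0009]
rotvec [ 0.0017 -0.0008 -0.0042]
```

```bash
python3 inch.py '[[[0, 0, -0.0006], [0, 0, 0], 0.015], [[0, 0, 0], [0, 0, 0], 0.03], [[0, 0, 0], [0, 0, 0], 0.05], [[0, 0, 0], [0, 0, 0], 0.085], [[0, 0, 0], [0, 0, 0], 0.085]]' 60
python3 inch.py '[[[0, 0, 0], [0, 0, 0], 0.085], [[0, 0, -0.02], [0, 0, 0], 0.085], [[0, 0, -0.04], [0, 0, 0], 0.085], [[0, 0, -0.01], [0, 0, 0], 0.085], [[0, 0, 0], [0, 0, 0], 0.085]]'
python3 d.py .469 -.1145 .152 1.384
python3 -c "
from h import *
crop('scene',140,60,320,200,2.5,'pics/v1.png')"
```

```text
time_s: 9.9
tool_pos: [0.4651, 0.221, 0.2632]
tcp_rot: [0.771, 0.636, -0.0, -0.0]
ft_force: [0.6, -0.0, 0.3]
opening: 0.082
gripper_force: 0.0
time_s: 10.52
tool_pos: [0.4655, 0.2211, 0.3336]
tcp_rot: [0.771, 0.636, 0.001, 0.0]
ft_force: [0.1, -0.3, -0.0]
opening: 0.0851
gripper_force: 0.0
std [0.0002 0.0001 0.0002]
tcp [0.4645 0.2207 0.3321] t 10.825 q [0.31 0.15 1.54 0.   1.45 0.5 ] F [0.  0.2 0.7] open 0.0852
shift [-0.3281  0.0684  0.1803]
rotvec [-0.0018  0.0009 -0.0042]
```

View pics/v1.png

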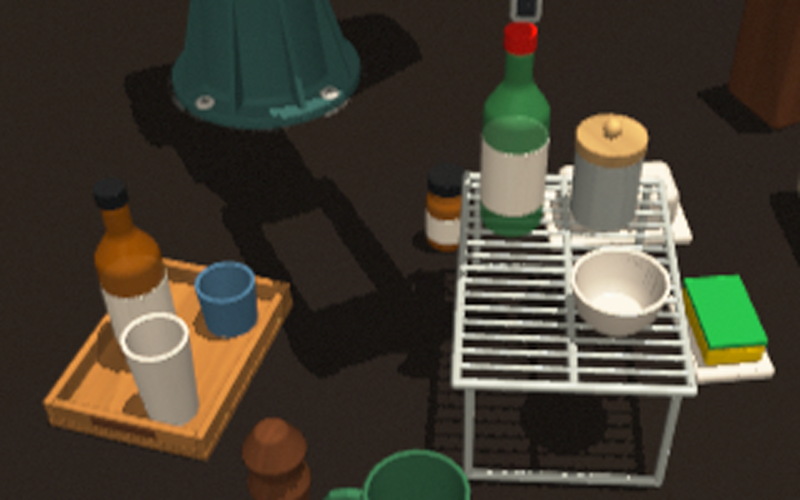

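The vinegar stands upright on the shelf (base around 515,225). Next is the oil.

```bash
python3 inch.py '[[[-0.03, 0.006, 0], [0, 0, 0], 0.085], [[-0.055, 0.012, 0], [0, 0, 0], 0.085], [[-0.06, 0.0125, 0], [0, 0, 0], 0.085], [[-0.06, 0.0125, 0], [0, 0, 0], 0.085], [[-0.06, 0.0125, 0], [0, 0, 0], 0.085]]'
python3 inch.py '[[[-0.043, 0.009, 0], [0, 0, 0], 0.085], [[-0.02, 0.004, 0.02], [0, 0, 0], 0.085], [[0, 0, 0.05], [0, 0, 0], 0.085], [[0, 0, 0], [0, 0, 0], 0.085]]'
python3 d.py .469 -.1145 .150 1.384
```

```text
time_s: 11.5
tool_pos: [0.4691, -0.0516, 0.3332]
tcp_rot: [0.771, 0.637, 0.0, -0.0]
ft_force: [1.6, 0.4, 0.0]
opening: 0.0851
gripper_force: 0.0
time_s: 12.0
tool_pos: [0.4671, -0.1132, 0.2601]
tcp_rot: [0.772, 0.636, -0.002, -0.004]
ft_force: [-0.1, -0.1, 0.5]
opening: 0.0852
gripper_force: 0.0
std [0.0009 0.0002 0.001 ]
tcp [ 0.4708 -0.1141  0.2644] t 12.3 q [-0.38  0.16  1.71  0.    1.28 -0.19] F [ 0.4  1.2 -0.4] open 0.0852
shift [-0.0007 -0.002   0.1144]
rotvec [ 0.0032  0.0005 -0.0035]
```

```bash
python3 inch.py '[[[0, -0.002, 0.04], [0, 0, 0], 0.085], [[0, 0, 0.04], [0, 0, 0], 0.085], [[0, 0, 0.025], [0, 0, 0], 0.085], [[0, 0, 0.009], [0, 0, 0], 0.085], [[0, 0, 0], [0, 0, 0], 0.085]]'
python3 d.py .469 -.1145 .150 1.384
python3 -c "
from h import *
crop('scene',140,60,140,130,4,'pics/g2.png')"
```

```text
time_s: 12.92
tool_pos: [0.4687, -0.1137, 0.1498]
tcp_rot: [0.771, 0.637, 0.0, 0.0]
ft_force: [0.4, 0.4, 0.5]
opening: 0.085
gripper_force: 0.0
std [0.0002 0.     0.0001]
tcp [ 0.4692 -0.114   0.1504] t 13.225 q [-0.38  0.29  1.86  0.    1.   -0.19] F [ 0.6  1.  -0. ] open 0.0855
shift [-0.0005 -0.0001  0.0004]
rotvec [ 0.0017  0.0003 -0.0041]
```

View pics/g2.png

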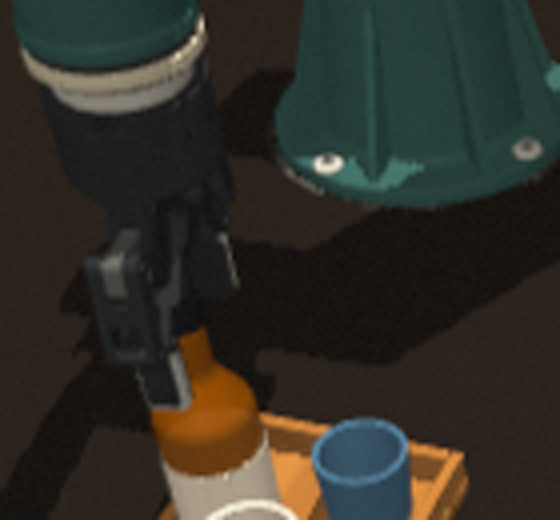

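The fingers straddle the oil neck (near pad at 165,380, neck at 195,345), so I'll grip and lift.

```bash
python3 inch.py '[[[0, 0, 0], [0, 0, 0], 0.015], [[0, 0, 0], [0, 0, 0], 0.015], [[0, 0, 0], [0, 0, 0], 0.015], [[0, 0, 0], [0, 0, 0], 0.015], [[0, 0, 0], [0, 0, 0], 0.015]]' 60
python3 inch.py '[[[0, 0, 0], [0, 0, 0], 0.015]]'; python3 d.py .5929 .197 .31 1.384
python3 inch.py '[[[0, 0, -0.012], [0, 0, 0], 0.015], [[0, 0, -0.03], [0, 0, 0], 0.015], [[0, 0, -0.045], [0, 0, 0], 0.015], [[0, 0, -0.045], [0, 0, 0], 0.015], [[0, 0, -0.025], [0, 0, 0], 0.015]]'
python3 inch.py '[[[0, 0, 0], [0, 0, 0], 0.015]]'; python3 d.py .5929 .197 .31 1.384
```

```text
time_s: 13.9
tool_pos: [0.4686, -0.1138, 0.1494]
tcp_rot: [0.771, 0.636, 0.0, 0.0]
ft_force: [0.1, -0.2, -0.4]
opening: 0.0238
gripper_force: 57.6
time_s: 14.02
tool_pos: [0.4686, -0.1138, 0.1494]
tcp_rot: [0.771, 0.636, 0.0, 0.0]
ft_force: [1.3, -0.1, 0.3]
opening: 0.0236
gripper_force: 57.7
std [0. 0. 0.]
tcp [ 0.4685 -0.1138  0.1494] t 14.325 q [-0.38  0.29  1.86  0.    0.99 -0.19] F [ 1.3 -0.2  1.2] open 0.0236
shift [ 0.3288  0.0632 -0.1605]
rotvec [ 0.0005 -0.     -0.0043]
time_s: 14.95
tool_pos: [0.468, -0.1136, 0.3089]
tcp_rot: [0.771, 0.636, 0.0, 0.001]
ft_force: [1.1, -0.7, -4.4]
opening: 0.0232
gripper_force: 58.0
time_s: 15.08
tool_pos: [0.4687, -0.1139, 0.3082]
tcp_rot: [0.771, 0.636, 0.001, 0.001]
ft_force: [0.9, -1.0, -4.4]
opening: 0.0238
gripper_force: 58.0
std [0.0003 0.0001 0.0007]
tcp [ 0.4671 -0.1133  0.3051] t 15.375 q [-0.38  0.12  1.65  0.    1.38 -0.19] F [-0.5  0.2 -3. ] open 0.0238
shift [ 0.3285  0.0646 -0.0049]
rotvec [-0.0033 -0.0007 -0.0042]
```

```bash
python3 inch.py '[[[0.02, 0.004, 0], [0, 0, 0], 0.015], [[0.04, 0.008, 0], [0, 0, 0], 0.015], [[0.05, 0.01, 0], [0, 0, 0], 0.015], [[0.05, 0.01, 0], [0, 0, 0], 0.015], [[0.05, 0.01, 0], [0, 0, 0], 0.015]]'
python3 inch.py '[[[0.05, 0.01, 0], [0, 0, 0], 0.015], [[0.04, 0.008, 0], [0, 0, 0], 0.015], [[0.02, 0.004, 0], [0, 0, 0], 0.015], [[0.008, 0.001, 0], [0, 0, 0], 0.015], [[0, 0, 0], [0, 0, 0], 0.015]]'
python3 d.py .5929 .197 .2634 1.384
```

```text
time_s: 16.0
tool_pos: [0.5494, 0.086, 0.3052]
tcp_rot: [0.771, 0.636, -0.001, -0.001]
ft_force: [1.1, -1.1, -3.8]
opening: 0.0232
gripper_force: 58.8
time_s: 16.62
tool_pos: [0.5939, 0.1954, 0.3058]
tcp_rot: [0.771, 0.636, -0.001, -0.0]
ft_force: [0.3, 0.2, -2.9]
opening: 0.0237
gripper_force: 59.1
std [0.0001 0.0001 0.0002]
tcp [0.594  0.1949 0.3064] t 16.925 q [ 0.21  0.34  1.35 -0.    1.45  0.4 ] F [ 0.4 -0.7 -2.9] open 0.0233
shift [ 0.0019 -0.0015  0.043 ]
rotvec [ 0.0002 -0.     -0.0053]
```

```bash
python3 inch.py '[[[0.0015, 0, 0.013], [0, 0, 0], 0.015], [[0, 0, 0.014], [0, 0, 0], 0.015], [[0, 0, 0.01], [0, 0, 0], 0.015], [[0, 0, 0.003], [0, 0, 0], 0.015], [[0, 0, 0], [0, 0, 0], 0.015]]'
python3 inch.py '[[[0, 0, 0.001], [0, 0, 0], 0.015], [[0, 0, 0], [0, 0, 0], 0.015]]'
python3 inch.py '[[[0, 0, 0.001], [0, 0, 0], 0.015], [[0, 0, 0], [0, 0, 0], 0.015]]'
python3 inch.py '[[[0, 0, 0.001], [0, 0, 0], 0.015], [[0, 0, 0], [0, 0, 0], 0.015]]'
```

```text
time_s: 17.55
tool_pos: [0.5945, 0.1975, 0.266]
tcp_rot: [0.771, 0.636, -0.0, -0.0]
ft_force: [-0.6, 0.2, -3.0]
opening: 0.0237
gripper_force: 59.1
time_s: 17.8
tool_pos: [0.5948, 0.1975, 0.2657]
tcp_rot: [0.771, 0.636, 0.0, 0.0]
ft_force: [0.4, -0.2, -3.5]
opening: 0.0239
gripper_force: 59.1
time_s: 18.05
tool_pos: [0.5946, 0.1975, 0.2644]
tcp_rot: [0.771, 0.636, 0.0, -0.0]
ft_force: [0.2, 0.1, -3.1]
opening: 0.0238
gripper_force: 59.1
time_s: 18.3
tool_pos: [0.5947, 0.1975, 0.2635]
tcp_rot: [0.771, 0.636, 0.0, 0.0]
ft_force: [-0.7, -0.5, -2.2]
opening: 0.0237
gripper_force: 59.2
```

```bash
python3 inch.py '[[[0, 0, 0.0008], [0, 0, 0], 0.015], [[0, 0, 0], [0, 0, 0], 0.015], [[0, 0, 0], [0, 0, 0], 0.015]]'
python3 inch.py '[[[0, 0, -0.0004], [0, 0, 0], 0.015], [[0, 0, 0], [0, 0, 0], 0.03], [[0, 0, 0], [0, 0, 0], 0.05], [[0, 0, 0], [0, 0, 0], 0.085], [[0, 0, 0], [0, 0, 0], 0.085]]'
python3 inch.py '[[[0, 0, 0], [0, 0, 0], 0.085], [[0, 0, -0.02], [0, 0, 0], 0.085], [[0, 0, -0.04], [0, 0, 0], 0.085], [[0, 0, -0.015], [0, 0, 0], 0.085], [[0, 0, 0], [0, 0, 0], 0.085]]'
python3 d.py .5929 .197 .32 1.384
```

```text
time_s: 18.68
tool_pos: [0.595, 0.1975, 0.2633]
tcp_rot: [0.771, 0.636, 0.001, 0.0]
ft_force: [0.1, 0.3, 5.2]
opening: 0.0233
gripper_force: 59.4
time_s: 19.3
tool_pos: [0.5945, 0.1975, 0.2628]
tcp_rot: [0.771, 0.636, -0.0, -0.0]
ft_force: [0.6, -0.5, 0.2]
opening: 0.0822
gripper_force: 0.0
time_s: 19.92
tool_pos: [0.5952, 0.1976, 0.3388]
tcp_rot: [0.771, 0.636, 0.001, 0.001]
ft_force: [-0.1, 0.3, -0.3]
opening: 0.0849
gripper_force: 0.0
std [0.0002 0.0001 0.0004]
tcp [0.5939 0.1973 0.3365] t 20.225 q [0.21 0.33 1.3  0.   1.52 0.4 ] F [-0.5 -1.1  0.6] open 0.0849
shift [-0.0005 -0.0009  0.0165]
rotvec [-0.0022  0.0008 -0.0042]
```

```bash
python3 inch.py '[[[-0.04, -0.008, 0], [0, 0, 0], 0.085], [[-0.06, -0.012, 0], [0, 0, 0], 0.085], [[-0.06, -0.012, 0], [0, 0, 0], 0.085], [[-0.06, -0.012, 0], [0, 0, 0], 0.085], [[-0.06, -0.012, 0], [0, 0, 0], 0.085]]'
python3 inch.py '[[[-0.06, -0.012, 0], [0, 0, 0], 0.085], [[-0.06, -0.012, 0.02], [0, 0, 0], 0.085], [[-0.03, -0.006, 0.03], [0, 0, 0.1], 0.085], [[0, 0, 0], [0, 0, 0.12], 0.085], [[0, 0, 0], [0, 0, 0], 0.085]]'
python3 d.py .435 -.199 .20 1.162 0.785
```

```text
time_s: 20.85
tool_pos: [0.4853, -0.0683, 0.3374]
tcp_rot: [0.771, 0.637, -0.0, -0.0]
ft_force: [0.3, -1.0, -1.0]
opening: 0.0851
gripper_force: 0.0
time_s: 21.48
tool_pos: [0.4286, -0.2069, 0.2877]
tcp_rot: [0.837, 0.548, -0.0, -0.001]
ft_force: [0.5, -0.4, 0.0]
opening: 0.0849
gripper_force: 0.0
std [0.0002 0.0001 0.0002]
tcp [ 0.4294 -0.2065  0.2886] t 21.775 q [-0.59  0.13  1.68  0.    1.33 -0.18] F [-0.3  0.2  0.4] open 0.0849
shift [0.0091 0.002  0.0886]
rotvec [7.000e-04 7.851e-01 0.000e+00]
```

```bash
python3 inch.py '[[[0, 0, 0], [0, 0.188, 0], 0.085], [[0, 0, 0], [0, 0.188, 0], 0.085], [[0, 0, 0], [0, 0.188, 0], 0.085], [[0, 0, 0], [0, 0.188, 0], 0.085], [[0, 0, 0], [0, 0.033, 0], 0.085]]'
python3 inch.py '[[[0, 0, 0], [0, 0, 0], 0.085]]'
python3 d.py .435 -.199 .03 1.162 0.785
```

```text
time_s: 22.4
tool_pos: [0.4286, -0.2082, 0.287]
tcp_rot: [0.774, 0.505, 0.32, -0.21]
ft_force: [-0.4, -0.6, 0.5]
opening: 0.0849
gripper_force: 0.0
time_s: 22.52
tool_pos: [0.4291, -0.2068, 0.2881]
tcp_rot: [0.774, 0.506, 0.318, -0.209]
ft_force: [-0.1, 0.8, -0.5]
opening: 0.0851
gripper_force: 0.0
std [0.0001 0.0002 0.0002]
tcp [ 0.4296 -0.206   0.2891] t 22.825 q [-1.07  0.34  1.67  0.59  1.65 -0.77] F [0.1 0.4 0.2] open 0.0849
shift [-0.1764  0.0018  0.19  ]
rotvec [0.0012 0.0038 0.0008]
```

```bash
python3 inch.py '[[[-0.035, 0, 0.038], [0, 0, 0], 0.085], [[-0.035, 0, 0.038], [0, 0, 0], 0.085], [[-0.035, 0, 0.038], [0, 0, 0], 0.085], [[-0.035, 0, 0.038], [0, 0, 0], 0.085], [[-0.025, 0, 0.027], [0, 0, 0], 0.085]]'
python3 inch.py '[[[-0.01, 0.002, 0.01], [0, 0, 0], 0.085], [[0, 0, 0], [0, 0, 0], 0.085]]'
python3 d.py .435 -.199 .007 1.162 0.785
python3 -c "
from h import *
crop('top',200,140,256,180,3,'pics/t1.png')"
```

```text
time_s: 23.45
tool_pos: [0.4331, -0.1977, 0.0437]
tcp_rot: [0.773, 0.507, 0.319, -0.209]
ft_force: [0.0, 1.0, 0.2]
opening: 0.0849
gripper_force: 0.0
time_s: 23.7
tool_pos: [0.4351, -0.199, 0.0312]
tcp_rot: [0.773, 0.507, 0.319, -0.209]
ft_force: [0.6, -1.0, -0.0]
opening: 0.0849
gripper_force: 0.0
std [0.0001 0.0001 0.0001]
tcp [ 0.4352 -0.1996  0.0321] t 24.0 q [-1.05  0.73  1.84  0.65  1.19 -1.09] F [-0.5 -0.2  0.6] open 0.0854
shift [-0.0174 -0.0005  0.0181]
rotvec [ 0.0028  0.0031 -0.0003]
```

View pics/t1.png

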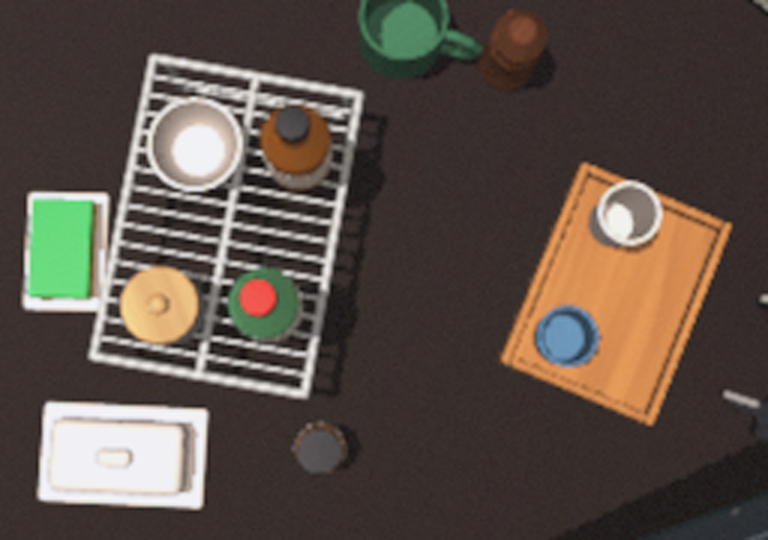

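Both bottles are upright on the shelf (caps at 293,124 and 258,298) and the shelf corners haven't moved. The fingers sit square and centred behind the tray's near edge, about 40–50 mm back. I'll lower and close in.

```bash
python3 inch.py '[[[-0.0088, 0, 0.0088], [0, 0, 0], 0.085], [[-0.0088, 0, 0.0088], [0, 0, 0], 0.085], [[0, 0, 0], [0, 0, 0], 0.085], [[0, 0, 0], [0, 0, 0], 0.085]]'
python3 d.py .449 -.166 .007 1.162 0.785
```

```text
time_s: 24.55
tool_pos: [0.4346, -0.1988, 0.0059]
tcp_rot: [0.773, 0.506, 0.319, -0.21]
ft_force: [-0.1, -0.3, 0.6]
opening: 0.0852
gripper_force: 0.0
std [0.     0.0001 0.0001]
tcp [ 0.4348 -0.1991  0.0063] t 24.85 q [-1.05  0.78  1.85  0.67  1.15 -1.12] F [ 0.   0.6 -0.3] open 0.0852
shift [ 0.026  -0.0002  0.0249]
rotvec [ 0.0018  0.0021 -0.0014]
```

```bash
python3 inch.py '[[[0.0085, 0, 0.0083], [0, 0, 0], 0.085], [[0.0085, 0, 0.0083], [0, 0, 0], 0.085], [[0.006, 0, 0.006], [0, 0, 0], 0.085], [[0.003, 0, 0.003], [0, 0, 0], 0.085]]'
python3 inch.py '[[[0.003, 0, 0.003], [0, 0, 0], 0.085], [[0.003, 0, 0.003], [0, 0, 0], 0.085], [[0, 0, 0], [0, 0, 0], 0.085]]'
python3 inch.py '[[[0.003, 0, 0.003], [0, 0, 0], 0.085], [[0.003, 0, 0.003], [0, 0, 0], 0.085], [[0, 0, 0], [0, 0, 0], 0.085]]'
python3 d.py .449 -.166 .007 1.162 0.785
```

```text
time_s: 25.35
tool_pos: [0.4494, -0.1646, 0.0065]
tcp_rot: [0.773, 0.507, 0.319, -0.209]
ft_force: [-0.7, 0.7, -0.2]
opening: 0.085
gripper_force: 0.0
time_s: 25.72
tool_pos: [0.4528, -0.158, 0.0064]
tcp_rot: [0.773, 0.507, 0.319, -0.209]
ft_force: [0.4, -0.4, 0.7]
opening: 0.0852
gripper_force: 0.2
time_s: 26.1
tool_pos: [0.4565, -0.1509, 0.0063]
tcp_rot: [0.773, 0.506, 0.319, -0.208]
ft_force: [0.5, -2.6, 0.8]
opening: 0.085
gripper_force: 1.3
std [0. 0. 0.]
tcp [ 0.4565 -0.1509  0.0063] t 26.4 q [-0.97  0.76  1.9   0.74  1.09 -1.12] F [ 0.9 -5.   1.3] open 0.0851
shift [-0.0114 -0.0009 -0.0124]
rotvec [ 0.0029  0.0027 -0.0015]
```

```bash
python3 inch.py '[[[0.004, -0.0005, 0.004], [0.0075, 0, -0.0075], 0.085], [[0.007, -0.0005, 0.007], [0.0127, 0, -0.0127], 0.085], [[0.007, -0.0005, 0.007], [0.0127, 0, -0.0127], 0.085], [[0.007, -0.0005, 0.007], [0.0127, 0, -0.0127], 0.085], [[0.007, -0.0005, 0.007], [0.0127, 0, -0.0127], 0.085]]'
python3 inch.py '[[[0.007, -0.0005, 0.007], [0.0127, 0, -0.0127], 0.085], [[0.007, -0.0005, 0.007], [0.0127, 0, -0.0127], 0.085], [[0.005, -0.0005, 0.005], [0.0127, 0, -0.0127], 0.085], [[0, 0, 0], [0, 0, 0], 0.085]]'
python3 d.py .52 .15 .007 1.384 0.785
python3 -c "
from h import *
crop('top',200,140,256,180,3,'pics/t2.png')"
```

```text
time_s: 27.02
tool_pos: [0.4708, -0.1075, 0.0062]
tcp_rot: [0.752, 0.538, 0.31, -0.222]
ft_force: [-0.8, -5.9, 2.6]
opening: 0.0854
gripper_force: 3.0
time_s: 27.52
tool_pos: [0.477, -0.0803, 0.0063]
tcp_rot: [0.737, 0.558, 0.304, -0.231]
ft_force: [1.1, -1.1, -0.1]
opening: 0.0846
gripper_force: 0.4
std [0.0001 0.0002 0.    ]
tcp [ 0.4766 -0.0803  0.0062] t 27.825 q [-0.82  0.77  1.9   0.75  1.09 -1.11] F [ 1.   0.7 -0.2] open 0.085
shift [ 0.1658 -0.0206  0.1643]
rotvec [ 0.0609  0.001  -0.0631]
```

View pics/t2.png

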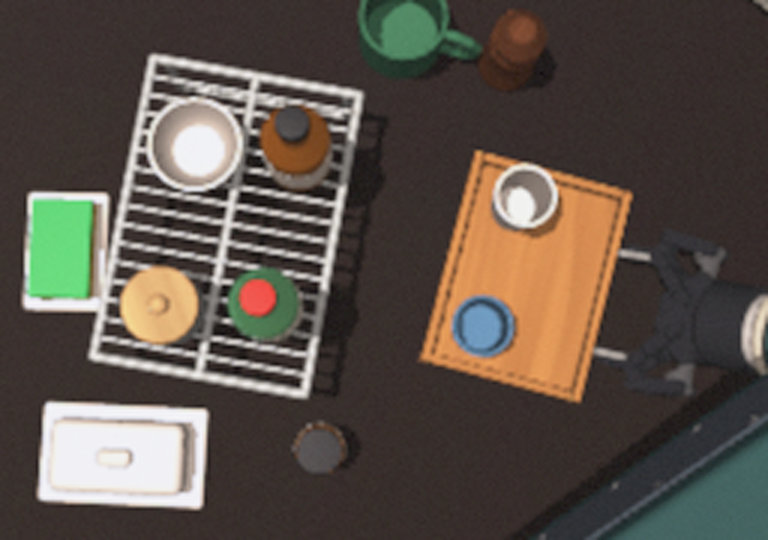

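The tray is being pushed squarely, with cup and ramekin upright. Rim corners are now (477,151), (631,191), (580,402), (421,360).

```bash
cat > tr.py <<'E'
from h import *
import sys,ast
def P(u,v,z): return px2w('top',200+(u+.5)/3-.5,140+(v+.5)/3-.5,z)
def sf(p): d=np.array(p)[:2]-[.5379,.2563]; c,s=np.cos(1.384),np.sin(1.384); return np.array([d[0]*c+d[1]*s,-d[0]*s+d[1]*c])
t=np.array([P(*c,.03) for c in ast.literal_eval(sys.argv[1])])
c=t.mean(0); y=t[2]+t[3]-t[0]-t[1]; yw=np.arctan2(-y[0],y[1]); x=t[0]+t[3]-t[1]-t[2]
print('tray in shelf',sf(c).round(4),'yaw rel',np.arctan2(x[1],x[0])-1.384,yw-1.384)
print([sf(q).round(4).tolist() for q in t]); print('tcp in shelf',sf(manip.observe()['tool_pos']).round(4))
E
python3 tr.py '[(477,151),(631,191),(580,402),(421,360)]'
```

```text
tray in shelf [-0.2693 -0.0105] yaw rel -0.07812215246284682 -0.08367197666303072
[[-0.2044, -0.1156], [-0.3509, -0.1043], [-0.3353, 0.0949], [-0.1865, 0.0831]]
tcp in shelf [-0.3425 -0.0025]
```

```bash
python3 inch.py '[[[0.004, -0.0005, 0.004], [0.0057, 0, -0.0057], 0.085], [[0.007, -0.0006, 0.007], [0.0085, 0, -0.0085], 0.085], [[0.007, -0.0006, 0.007], [0.0085, 0, -0.0085], 0.085], [[0.007, -0.0006, 0.007], [0.0085, 0, -0.0085], 0.085], [[0.007, -0.0006, 0.007], [0.0085, 0, -0.0085], 0.085]]'
python3 inch.py '[[[0.007, -0.0006, 0.007], [0.0085, 0, -0.0085], 0.085], [[0.007, -0.0006, 0.007], [0.006, 0, -0.006], 0.085], [[0.007, -0.0006, 0.007], [0.003, 0, -0.003], 0.085], [[0.007, -0.0006, 0.007], [0, 0, 0], 0.085], [[0.004, 0, 0.004], [0, 0, 0], 0.085]]'
python3 inch.py '[[[0, 0, 0], [0, 0, 0], 0.085]]'
python3 d.py .52 .15 .007 1.384 0.785
python3 -c "
from h import *
crop('top',200,140,256,180,3,'pics/t3.png')"
```

```text
time_s: 28.5
tool_pos: [0.4869, -0.0378, 0.0059]
tcp_rot: [0.721, 0.579, 0.297, -0.237]
ft_force: [-0.5, -5.2, 3.2]
opening: 0.0848
gripper_force: 2.9
time_s: 29.12
tool_pos: [0.4932, 0.0077, 0.0059]
tcp_rot: [0.714, 0.587, 0.294, -0.242]
ft_force: [-0.8, -6.5, 3.1]
opening: 0.0847
gripper_force: 3.1
time_s: 29.25
tool_pos: [0.4927, 0.0084, 0.006]
tcp_rot: [0.714, 0.587, 0.295, -0.243]
ft_force: [0.3, -1.1, -0.2]
opening: 0.0857
gripper_force: 0.5
std [0.0001 0.     0.    ]
tcp [0.4923 0.0085 0.006 ] t 29.55 q [-0.65  0.76  1.94  0.83  1.04 -1.11] F [-0.1 -0.2 -0.5] open 0.0852
shift [ 1.029e-01 -1.000e-04  1.011e-01]
rotvec [ 0.0041  0.0013 -0.0057]
```

View pics/t3.png

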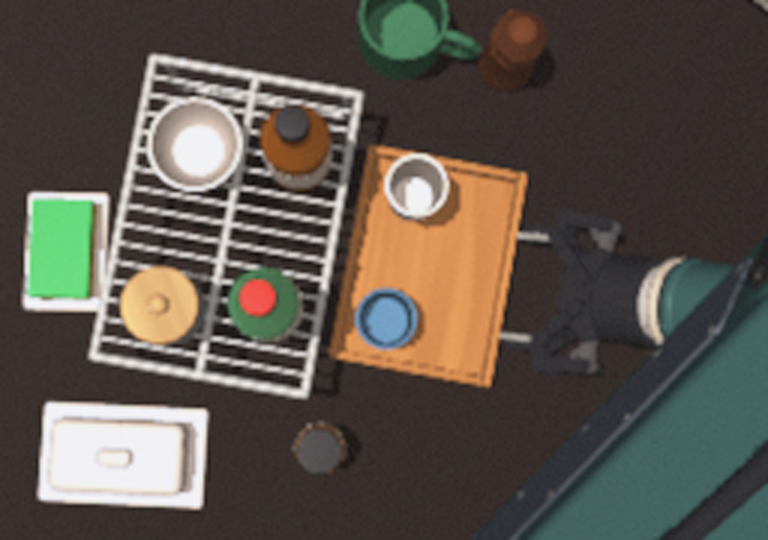

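The tray is at the mouth of the shelf and aligned. Corners are (373,146), (527,173), (491,386), (332,357).

```bash
python3 tr.py '[(373,146),(527,173),(491,386),(332,357)]'
```

```text
tray in shelf [-0.1804 -0.0042] yaw rel 0.0014814861124725631 -0.006397236015583951
[[-0.1088, -0.1029], [-0.2534, -0.1036], [-0.2532, 0.095], [-0.1064, 0.0947]]
tcp in shelf [-0.252  -0.0011]
```

```bash
python3 inch.py '[[[0.004, -0.0003, 0.004], [0, 0, 0], 0.085], [[0.007, -0.0003, 0.007], [0, 0, 0], 0.085], [[0.007, -0.0003, 0.007], [0, 0, 0], 0.085], [[0.007, -0.0003, 0.007], [0, 0, 0], 0.085], [[0.007, -0.0003, 0.007], [0, 0, 0], 0.085]]'
python3 inch.py '[[[0.007, 0, 0.007], [0, 0, 0], 0.085], [[0.007, 0, 0.007], [0, 0, 0], 0.085], [[0.007, 0, 0.007], [0, 0, 0], 0.085], [[0.007, 0, 0.007], [0, 0, 0], 0.085], [[0.004, 0, 0.004], [0, 0, 0], 0.085]]'
python3 inch.py '[[[0, 0, 0], [0, 0, 0], 0.085]]'
python3 d.py .523 .180 .006 1.384 0.785;python3 tr.py '[(373,146),(527,173),(491,386),(332,357)]' | tail -1
```

```text
time_s: 30.22
tool_pos: [0.5005, 0.0523, 0.0058]
tcp_rot: [0.714, 0.587, 0.295, -0.242]
ft_force: [-1.0, -6.1, 2.7]
opening: 0.0848
gripper_force: 3.1
time_s: 30.85
tool_pos: [0.5089, 0.0971, 0.0057]
tcp_rot: [0.714, 0.587, 0.295, -0.242]
ft_force: [-1.5, -6.4, 2.9]
opening: 0.085
gripper_force: 3.3
time_s: 30.98
tool_pos: [0.5084, 0.0977, 0.0059]
tcp_rot: [0.714, 0.587, 0.295, -0.243]
ft_force: [-0.4, 0.1, -0.0]
opening: 0.085
gripper_force: 0.1
std [0.0001 0.0001 0.    ]
tcp [0.5081 0.0976 0.0058] t 31.275 q [-0.48  0.75  2.    0.98  0.96 -1.1 ] F [0.4 0.9 0.4] open 0.0852
shift [ 0.0594 -0.0013  0.0589]
rotvec [ 0.0042  0.0015 -0.0057]
tcp in shelf [-0.1615 -0.0003]
```

```bash
python3 inch.py '[[[0.004, 0, 0.004], [0, 0, 0], 0.085], [[0.007, 0, 0.007], [0, 0, 0], 0.085], [[0.007, 0, 0.007], [0, 0, 0], 0.085], [[0.007, 0, 0.007], [0, 0, 0], 0.085], [[0.007, 0, 0.007], [0, 0, 0], 0.085]]'
python3 inch.py '[[[0.007, 0, 0.007], [0, 0, 0], 0.085], [[0.007, 0, 0.007], [0, 0, 0], 0.085], [[0.006, 0, 0.006], [0, 0, 0], 0.085], [[0.004, 0, 0.004], [0, 0, 0], 0.085], [[0, 0, 0], [0, 0, 0], 0.085]]'
python3 d.py .523 .180 .006 1.384 0.785;python3 tr.py '[(373,146),(527,173),(491,386),(332,357)]' | tail -1
```

```text
time_s: 31.9
tool_pos: [0.5179, 0.1412, 0.0056]
tcp_rot: [0.714, 0.587, 0.295, -0.242]
ft_force: [-1.3, -6.1, 3.3]
opening: 0.0846
gripper_force: 3.1
time_s: 32.52
tool_pos: [0.5238, 0.1753, 0.0057]
tcp_rot: [0.714, 0.587, 0.295, -0.243]
ft_force: [-0.2, -0.4, 0.1]
opening: 0.085
gripper_force: 0.0
std [0.     0.0001 0.    ]
tcp [0.5235 0.1752 0.0056] t 32.825 q [-0.32  0.75  2.01  1.11  0.9  -1.07] F [-0.5 -0.4  0.2] open 0.0851
shift [ 0.0035 -0.0015  0.0029]
rotvec [ 0.0044  0.0017 -0.0056]
tcp in shelf [-0.0824 -0.001 ]
```

```bash
python3 inch.py '[[[-0.01, 0, -0.01], [0, 0, 0], 0.085], [[-0.03, 0, -0.03], [0, 0, 0], 0.085], [[-0.04, 0, -0.04], [0, 0, 0], 0.085], [[-0.04, 0, -0.04], [0, 0, 0], 0.085], [[-0.02, 0, -0.04], [0, 0, 0], 0.085]]'
python3 inch.py '[[[0, 0, -0.04], [0, 0, 0], 0.085], [[0, 0, 0], [0, 0, 0], 0.085], [[0, 0, 0], [0, 0, 0], 0.085]]'
python3 -c "
from h import *
a=manip.read_camera('scene')[70:270,300:470,::-1];b=manip.read_camera('top')[140:280,220:350,::-1]
a=cv2.resize(a,(340,400),interpolation=cv2.INTER_CUBIC);b=cv2.resize(b,(372,400),interpolation=cv2.INTER_CUBIC)
cv2.imwrite('pics/f.png',np.hstack([a,b]))
f=lambda p:((w2px('scene',p)-[300,70])*2).round(0)
c,s=np.cos(1.384),np.sin(1.384)
for x,y in((-.075-.0095,-.102),(-.0845,.098),(.0655,-.102),(-.101,-.102)): print((x,y),f([.5379+x*c-y*s,.2563+x*s+y*c,.03]))"
```

```text
time_s: 33.45
tool_pos: [0.482, -0.0363, 0.0196]
tcp_rot: [0.715, 0.586, 0.294, -0.243]
ft_force: [0.2, 0.8, 0.2]
opening: 0.0849
gripper_force: 0.0
time_s: 33.83
tool_pos: [0.4769, -0.0604, 0.0483]
tcp_rot: [0.714, 0.587, 0.295, -0.243]
ft_force: [-0.6, 0.5, 0.4]
opening: 0.0848
gripper_force: 0.0
(-0.08449999999999999, -0.102) [ 53. 319.]
(-0.0845, 0.098) [ 58. 193.]
(0.0655, -0.102) [194. 324.]
(-0.101, -0.102) [ 37. 318.]
```

View pics/f.png

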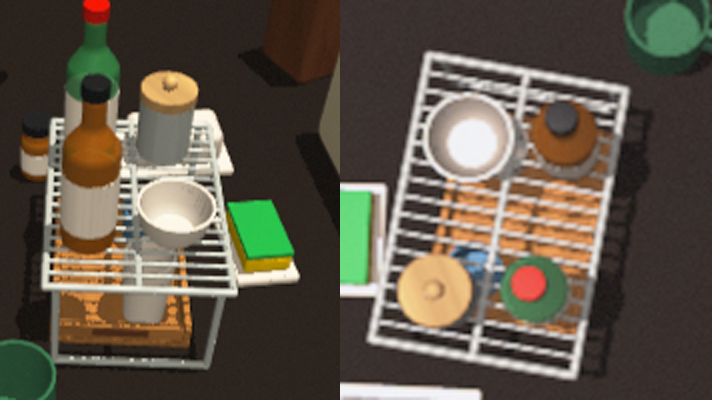

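The tray shows wholly under the shelf (side wall from about 58 to 191 px in the left half, as predicted). The cup is upright at (145,290), both bottles stand on top, and the shelf is in place. I'll hand in.

```bash
python3 -c "
from bench import manip
print(manip.finish_job())"
```

```text
the job is handed in; nothing more can be done
None
```

I handed the job in at about 34 s. In the last pictures both bottles stand upright on the shelf, the tray is fully under it with the cup upright and the ramekin (only partly visible through the wires) on it, and the shelf hasn't moved; no verdict came back.

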